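# Sort leftover panel parts back into the stock bins

## Task

Sort the loose control-panel parts on the bench back into stock: each of the two breakers, the contactor and the two pilot lamps goes into the bin that already holds its own kind. Set each one down gently, not dropped, upright on its foot on the free floor of the bin, with the breakers and the contactor turned to lie parallel to the stock already there. Leave all five standing and let go.

Things in the scene. Friction and masses are not known exactly. Their poses are not given: they have to be found in the camera images.
- breaker_a: Loose two-pole circuit breaker, off-white, two dark-blue toggles, about 220 g, standing on its foot at any yaw. Origin: centre of its underside; z up, x along its length, y across. Lower body 85 (x) x 36 (y), z 0 to 48; narrower nose on it 45 (x) x 36 (y), centred, z 48 to 66; toggles to z 75. Grip it across the 36 mm at the nose.
- breaker_b: Loose two-pole circuit breaker, off-white, two dark-blue toggles, about 220 g, standing on its foot at any yaw. Origin: centre of its underside; z up, x along its length, y across. Lower body 85 (x) x 36 (y), z 0 to 48; narrower nose on it 45 (x) x 36 (y), centred, z 48 to 66; toggles to z 75. Grip it across the 36 mm at the nose. Same as breaker_a.
- contactor: Loose three-pole contactor, dark grey and black, about 340 g, standing on its foot at any yaw. Origin: centre of its underside; z up, x along its length, y across. Lower body 75 (x) x 45 (y), z 0 to 46; upper block 52 (x) x 45 (y), centred, z 46 to 74; small off-white carrier to z 80. Grip it across the 45 mm at the upper block.
- lamp_a: Loose red pilot lamp, about 60 g, standing lens up on its black terminal block at any yaw. Origin: centre of its underside; z up, x and y square to the block. Block 30 x 30, z 0 to 34; grey thread dia 22 to z 44; steel bezel dia 29, z 44 to 53; red lens dia 24 to z 62. Grip it across the block's x or y, on bezel and block.
- lamp_b: Loose red pilot lamp, about 60 g, standing lens up on its black terminal block at any yaw. Origin: centre of its underside; z up, x and y square to the block. Block 30 x 30, z 0 to 34; grey thread dia 22 to z 44; steel bezel dia 29, z 44 to 53; red lens dia 24 to z 62. Grip it across the block's x or y, on bezel and block. Same as lamp_a.
- bin_breaker: Open blue stock bin, fixed, facing the robot within 0.12 rad, 200 (x) x 120 (y). Origin: centre of its underside; x from its low front to its rear. Floor 4 thick, inside x -95 to 95, y -55 to 55. Walls 5 thick: 30 high at the front, sides rising from x -60 to x -20, then 62 high. Holds one stock breaker at x 58 to 94, top 79 above the bench, its length along y; the floor before that is free.
- bin_contactor: Open yellow stock bin, fixed, facing the robot within 0.12 rad, 200 (x) x 120 (y). Origin: centre of its underside; x from its low front to its rear. Floor 4 thick, inside x -95 to 95, y -55 to 55. Walls 5 thick: 30 high at the front, sides rising from x -60 to x -20, then 62 high. Holds one stock contactor at x 48 to 94, top 84 above the bench, its length along y; the floor before that is free.
- bin_lamp: Open green stock bin, fixed, facing the robot within 0.12 rad, 200 (x) x 120 (y). Origin: centre of its underside; x from its low front to its rear. Floor 4 thick, inside x -95 to 95, y -55 to 55. Walls 5 thick: 30 high at the front, sides rising from x -60 to x -20, then 62 high. Holds three stock lamps in a row across it at x 62 to 92, tops 66 above the bench; the floor before that is free.

How it is judged:
By the outcome, as a careful person would: the job done as asked, in the order asked, and still so for the second after the job is handed in, with the robot touching nothing.
It also fails if it takes over 128 s, if anything falls off the work surface, if the arm or the gripper's body presses on something with over 40 N, if the wrist force passes 120 N, or if a joint passes its speed limit or range.

## Robot

A 6-joint arm with a two-finger parallel gripper is mounted at the origin on the work surface. World frame = base frame: x ahead of the robot, y to its left, z up, the work surface at z = 0. Lengths are in m, angles in rad, forces in N, time in s.
With the tool pointing down it reaches from about 0.25 to 0.725 m from the base axis. Payload 4 kg.
Tool frame: the origin (TCP) lies at the very end of the fingers, on their centre line; the grasp point (between the pads) lies 19 mm behind it; z points along the fingers, y is the line along which they close (so a half turn about z gives the same grasp; the last joint's range is limited). The gripper opens to 85 mm and grips with 20 to 120 N. Pads are 22 mm wide; open, the fingers measure 114 mm over their backs; the gripper's body (76 mm by 85 mm) begins 54 mm behind the grasp point. The pads swing forward as they close: fully open they stand 13 mm farther back than shut.
Start: joints at [-1.243, 0.241, 0.005, 1.335, 0, 1.571], TCP at [0.161, -0.473, 0.196] pointing down, gripper open.
Joint ranges: [-2.72, 2.72], [-1.05, 1.87], [-1.09, 1.28], [-1.99, 2.15], [-1.42, 1.44], [-3.14, 3.14]. Speed limits (rad/s): [2.79, 2.79, 3.14, 3.14, 3.14, 3.14].

## Interface

Orientations are given as a unit quaternion [x, y, z, w].
In Python, from workcell import bot, vision, workorder, boxes_of gives the robot as it stands.
- The arm moves only by the tool send_rows, never from a script. Its argument "motion" is text: rows parted by semicolons, each of 5 numbers parted by spaces: the closure, from -1 (fully open) to 1 (shut), so that 0 is half open, then the shift along the tool's x, y, z in cm, then the turn about the tool's z in rad. In form: claw x y z twist; .... A call has 1 to 5 rows; each row is the pose to reach, as a shift and turn from the pose commanded when the call began, along the tool's axes at that moment; what a row does not reach only later rows make up. A row lasts 1/10 s, in which the tool goes at most 50 mm and 8.59 degrees, less where a joint would pass 70% of its speed; a pose out of reach is approached as far as the arm can. A call with a gripper value outside its range is refused whole. The fingers move at their own pace and stop on an object; the grip force is fixed at half the most. Time passes only in rows, so rows that repeat a pose let the fingers close. It gives the time, the measured TCP pose, the force, the opening and the grip force at its end, in the units of the state.
- bot.get_obs(): the state, without advancing time (a new reading comes with each control period).
- vision.camera(name): name is "scene" or "top" or "wrist"; returns the picture (384x512x3 uint8, red, green, blue); there is no depth.
- vision.camera_model(name): a dict with "fov_y" (degrees; the focal length in pixels is half the picture's height over the tangent of half this angle, whatever the lens; pixels are square), "cx", "cy" (the principal point, pixels), "world_from_camera" (4x4, takes a point from camera to world coordinates); the wrist camera has in their place "hand_eye" (4x4, takes a point from camera to tool coordinates, whose origin is the TCP and whose axes are the flange's). Camera axes: x right, y down, z forward; pixel columns grow to the right and rows downward; lengths in m; the calibration is good to about 2 mm. A picture is of the moment at which its call begins: read the wrist's pose just before it. camera_model takes no time and is no camera call.
- workorder.job_done(): hands the job in; it is judged then, once.
Trained networks look in the newest picture that a camera, given by its name, has taken for a name from the list of things; names that differ only in an ending like _2 or _b are one class to them, and where a whole thing is asked for, a point or a joint stands for the part that bears it (a point fixed in the world has none). Each returns a list of dicts, best first, with "conf" (0 to 1); they miss things now and then, are a little off and sometimes report something else, mostly with a low value. They report only what shows in the picture. A call takes as long as a camera call.
- boxes_of(camera, target): "rect" ([centre column, centre row, width, height] in pixels, round what is visible of it).
The state is a dict: "clock": time; "joint_pos": joint angles; "joint_vel": joint speeds; "tau": joint torques, N m; "eef_pos": TCP position; "tool_rot": TCP orientation; "ft_force": force on the tool from outside, world axes, zero at the start; "ft_torque": the same for the moment, N m; "grip_width": finger opening in m; "grasp_force": force on a finger pad.
Only numpy, scipy, OpenCV 4.12 (cv2) and the standard library are available. Lean on these libraries where they do the work, as an engineer would, in place of code of your own. Each camera call takes 0.05 s, during which the arm holds its last target. There are 200 camera calls.

## Working session

There is one attempt and no reset: what is moved stays moved. The work goes in short steps, Python scripts to look and compute and a tool call to move; the robot and the scene stay as the last step left them, time stands still between calls to the robot, and variables do not carry over. Pictures are saved under pics/ and viewed, at most 14 in all, crops included, and the job is handed in when it is done.

Besides the shell and the picture viewer there is one more tool, called after "Call:" as name(argument=value, ...) on one line, values as JSON. send_rows: Moves the arm, as the interface text tells. Its arguments: {"type":"object","properties":{"motion":{"type":"string"}},"required":["motion"]}

```bash
ls; mkdir -p pics
python3 - <<'E'
from workcell import bot, vision, workorder, boxes_of
import cv2,numpy as np
np.set_printoptions(precision=4,suppress=True)
for n in ("top","scene"):
    cv2.imwrite(f"pics/{n}0.png",cv2.cvtColor(vision.camera(n),cv2.COLOR_RGB2BGR))
    m=vision.camera_model(n);print(n,m)
    if n=="top":
        for t in ["breaker_a","contactor","lamp_a","bin_breaker","bin_contactor","bin_lamp"]:
            print(t,[(np.round(b["rect"],1).tolist(),round(b["conf"],2)) for b in boxes_of(n,t)])
print(vision.camera_model("wrist"))
print(bot.get_obs())
E
```

```text
pics
top {'fov_y': 57.86713803654632, 'cx': 260.1618497978198, 'cy': 189.41287156588638, 'world_from_camera': array([[ 0.0236, -0.9791,  0.202 ,  0.3408],
       [-0.9997, -0.0231,  0.0049, -0.0036],
       [-0.0002, -0.202 , -0.9794,  0.8227],
       [ 0.    ,  0.    ,  0.    ,  1.    ]])}
breaker_a [([255.2, 204.5, 35.8, 34.4], 0.97), ([317.2, 215.1, 24.8, 39.2], 0.74)]
contactor [([133.9, 246.8, 41.7, 23.4], 0.57)]
lamp_a [([383.1, 255.5, 19.1, 17.6], 0.83), ([201.1, 218.9, 15.3, 14.8], 0.69)]
bin_breaker [([353.1, 137.5, 63.4, 86.0], 0.61)]
bin_contactor [([270.8, 129.2, 61.5, 92.2], 0.71)]
bin_lamp [([174.7, 125.6, 64.6, 91.4], 0.62)]
scene {'fov_y': 45.659666730117024, 'cx': 264.00946560096986, 'cy': 201.03887225074527, 'world_from_camera': array([[ 0.1938,  0.6144, -0.7648,  1.442 ],
       [ 0.981 , -0.1265,  0.147 , -0.1606],
       [-0.0065, -0.7788, -0.6273,  0.8116],
       [ 0.    ,  0.    ,  0.    ,  1.    ]])}
{'fov_y': 71.83041195759931, 'cx': 257.7715100706847, 'cy': 190.16029407769295, 'hand_eye': array([[ 0.0011, -0.9459, -0.3245,  0.0835],
       [ 1.    ,  0.0011,  0.0002,  0.0009],
       [ 0.0002, -0.3245,  0.9459, -0.1799],
       [ 0.    ,  0.    ,  0.    ,  1.    ]])}
{'clock': 0.4, 'joint_pos': array([-1.243 ,  0.2407,  0.0049,  1.3352, -0.    ,  1.5708]), 'joint_vel': array([ 0.0017, -0.0015,  0.0002, -0.0014,  0.    , -0.0004]), 'tau': array([  0.    , -37.1782,  25.233 ,   0.0054,   0.    ,  -0.    ]), 'eef_pos': array([ 0.161 , -0.4733,  0.1958]), 'tool_rot': array([ 0.9866,  0.1632, -0.    , -0.0001]), 'ft_force': array([-0.4354, -0.3593,  0.2519]), 'ft_torque': array([-0.0359, -0.0049, -0.0082]), 'grasp_force': 0.0, 'grip_width': 0.08551124860300986}
```

Run:
```python
import cv2
im=cv2.imread("pics/top0.png")
cv2.imwrite("pics/top0c.png",cv2.resize(im[70:290,100:420],None,fx=2.5,fy=2.5,interpolation=cv2.INTER_CUBIC))
```

```text
(no output)
```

View pics/top0c.png

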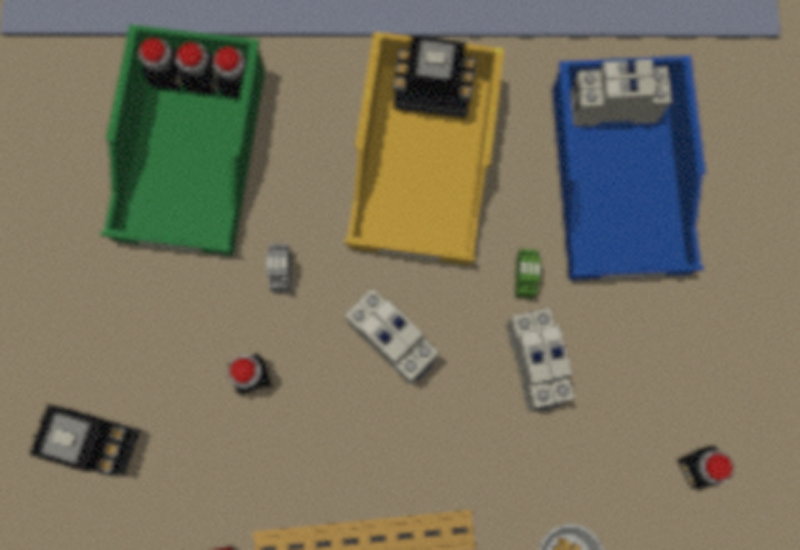

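The view shows three bins: green (lamps) at upper left, yellow (contactor) in the middle, blue (breakers) on the right. The breakers are at crop (392,335) and (543,358), the contactor at (88,440), and the lamps at (245,372) and (710,467). The small grey and green terminal blocks are distractors. Next I'll fit silhouettes to get poses.

```bash
cat > h.py <<'E'
from workcell import bot, vision, workorder, boxes_of
import cv2, numpy as np
from itertools import product
from scipy.optimize import minimize
from scipy.spatial.transform import Rotation as R
np.set_printoptions(precision=4,suppress=True)
def box(x0,x1,y0,y1,z0,z1): return np.array(list(product((x0,x1),(y0,y1),(z0,z1))))/1e3
def cyl(r,z0,z1):
    a=np.linspace(0,2*np.pi,24); return np.array([(r*np.cos(t),r*np.sin(t),z) for t in a for z in(z0,z1)])/1e3
side=lambda y0,y1: np.array([(x,y,z) for y in(y0,y1) for x,z in((-100,0),(100,0),(100,62),(-20,62),(-60,30),(-100,30))])/1e3
M=dict(breaker=[box(-42.5,42.5,-18,18,0,48),box(-22.5,22.5,-18,18,48,66)],
 contactor=[box(-37.5,37.5,-22.5,22.5,0,46),box(-26,26,-22.5,22.5,46,74)],
 lamp=[box(-15,15,-15,15,0,34),cyl(14.5,44,53),cyl(11,30,44),cyl(12,53,62)],
 bin=[box(-100,100,-60,60,0,4),box(-100,-95,-60,60,0,30),box(95,100,-60,60,0,62),side(-60,-55),side(55,60)])
def cam(n):
    m=vision.camera_model(n); f=192/np.tan(np.radians(m["fov_y"]/2))
    if n=="wrist":
        o=bot.get_obs(); T=np.eye(4); T[:3,:3]=R.from_quat(o["tool_rot"]).as_matrix(); T[:3,3]=o["eef_pos"]; T=T@m["hand_eye"]
    else: T=m["world_from_camera"]
    return f,m["cx"],m["cy"],T
def proj(c,P):
    f,cx,cy,T=c; q=(np.atleast_2d(P)-T[:3,3])@T[:3,:3]; return np.c_[f*q[:,0]/q[:,2]+cx,f*q[:,1]/q[:,2]+cy]
def unproj(c,uv,z):
    f,cx,cy,T=c; d=T[:3,:3]@[(uv[0]-cx)/f,(uv[1]-cy)/f,1]; return T[:3,3]+d*(z-T[2,3])/d[2]
def pose(p,P,z0=0):
    c,s=np.cos(p[2]),np.sin(p[2]); return np.c_[p[0]+c*P[:,0]-s*P[:,1],p[1]+s*P[:,0]+c*P[:,1],P[:,2]+z0]
def sil(c,kind,p,z0=0,S=2):
    im=np.zeros((384*S,512*S),np.uint8)
    for P in M[kind]:
        h=cv2.convexHull(((proj(c,pose(p,P,z0))+.5)*S*16).astype(np.int32)); cv2.fillConvexPoly(im,h,255,shift=4)
    return im
def fit(c,kind,mask,p0,yaws=None,z0=0,S=2):
    mk=cv2.resize(mask,None,fx=S,fy=S,interpolation=cv2.INTER_LINEAR)>127
    def cost(p):
        s=sil(c,kind,p,z0,S)>0; return 1-(s&mk).sum()/max(1,(s|mk).sum())
    best=None
    for y in (yaws if yaws is not None else np.arange(0,np.pi,np.pi/(4 if kind=="lamp" else 8))[: 2 if kind=="lamp" else None]):
        x=np.array([p0[0],p0[1],y]); 
        r=minimize(cost,x,method="Nelder-Mead",options=dict(initial_simplex=[x,x+[.012,0,0],x+[0,.012,0],x+[0,0,.25]],xatol=3e-4,fatol=1e-4))
        if best is None or r.fun<best.fun: best=r
    return best.x,best.fun
def mask(im,kind,rect=None,pad=8):
    h,s,v=cv2.split(cv2.cvtColor(im,cv2.COLOR_RGB2HSV)); 
    if kind=="breaker": m=((s<60)&(v>105))|((h>105)&(h<135)&(s>80))
    elif kind=="contactor": m=(v<75)|((s<40)&(v<200))
    elif kind=="lamp": m=(v<70)|(s>170)|((s<50))
    elif kind=="bin_lamp": m=(h>45)&(h<90)&(s>100)
    elif kind=="bin_breaker": m=(h>100)&(h<130)&(s>130)
    elif kind=="bin_contactor": m=(h>15)&(h<32)&(s>140)
    m=m.astype(np.uint8)*255
    if rect is not None:
        u,w,a,b=rect; k=np.zeros_like(m); k[max(0,int(w-b/2-pad)):int(w+b/2+pad),max(0,int(u-a/2-pad)):int(u+a/2+pad)]=1; m*=k
    m=cv2.morphologyEx(m,cv2.MORPH_CLOSE,np.ones((5,5)))
    cs,_=cv2.findContours(m,cv2.RETR_EXTERNAL,cv2.CHAIN_APPROX_NONE)
    o=np.zeros_like(m)
    if cs: cv2.drawContours(o,[max(cs,key=cv2.contourArea)],-1,255,-1)
    return o
def find(n,kind,rect,im=None,c=None,yaws=None):
    im=vision.camera(n) if im is None else im; c=cam(n) if c is None else c
    mk=mask(im,kind,rect); base=kind.split("_")[0]
    p0=unproj(c,rect[:2],.03); 
    p,e=fit(c,base,mk,p0,[0] if base=="bin" else yaws)
    s=sil(c,base,p,0,1); 
    ov=im[...,::-1].copy(); 
    for mm,col in((mk,(0,255,255)),(s,(255,0,255))): cv2.drawContours(ov,cv2.findContours(mm,0,1)[0],-1,col,1)
    return p,e,ov
E
cat > a.py <<'E'
from h import *
c=cam("top"); im=cv2.imread("pics/top0.png")[...,::-1].copy(); out=im[...,::-1].copy()
for k,r in [("breaker",[255.2,204.5,35.8,34.4]),("breaker",[317.2,215.1,24.8,39.2]),("contactor",[133.9,246.8,41.7,23.4]),("lamp",[383.1,255.5,19.1,17.6]),("lamp",[201,218.9,15.3,14.8]),("bin_breaker",[353,137.5,63.4,86]),("bin_contactor",[270.8,129.2,61.5,92]),("bin_lamp",[174.7,125.6,64.6,91.4])]:
    p,e,ov=find("top",k,r,im,c); print(k,p,round(e,3)); d=(ov!=im[...,::-1]).any(2); out[d]=ov[d]
cv2.imwrite("pics/fit0.png",cv2.resize(out[70:290,100:420],None,fx=2.5,fy=2.5,interpolation=cv2.INTER_NEAREST))
E
python3 a.py
```

```text
breaker [0.4717 0.0101 0.8222] 0.06
breaker [ 0.4531 -0.1282  0.265 ] 0.056
contactor [0.3689 0.2828 1.3661] 0.075
lamp [ 0.3569 -0.2741  0.3103] 0.266
lamp [0.4313 0.1379 0.4992] 0.19
bin_breaker [ 0.6401 -0.2138  0.0491] 0.268
bin_contactor [ 0.6538 -0.0175 -0.1076] 0.238
bin_lamp [ 0.657   0.2158 -0.0777] 0.067
```

View pics/fit0.png

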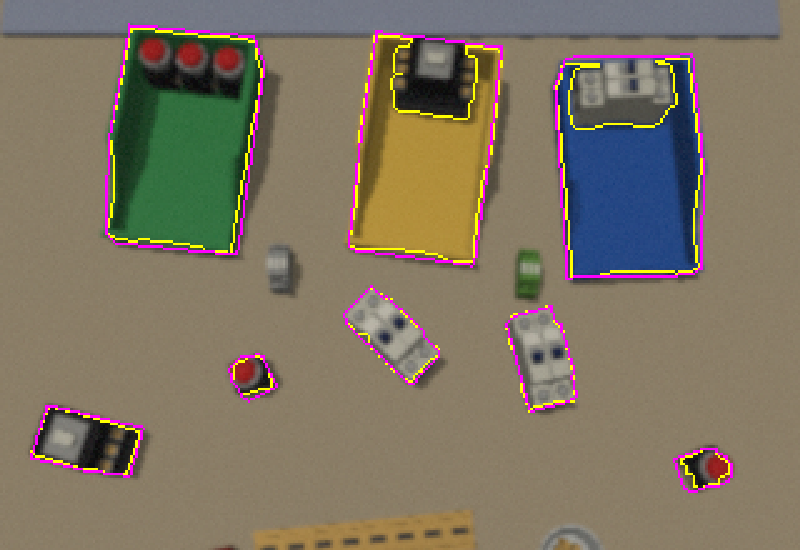

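```bash
cat >> h.py <<'E'
def yaw(o=None):
    o=o or bot.get_obs(); X=R.from_quat(o["tool_rot"]).as_matrix()[:,0]; return np.arctan2(X[1],X[0])
def plan(*targets):
    """targets (x,y,z,theta): prints per-call shifts cm / twist, with rows needed"""
    o=bot.get_obs(); p=o["eef_pos"].copy(); th=yaw(o); print("t",o["clock"],"p",p,"th",round(th,3),"w",round(o["grip_width"],4))
    for t in targets:
        t=np.array(t,float); d=t[:3]-p; dt=t[3]-th
        rows=max(np.linalg.norm(d)/.048,abs(dt)/.145,1); n=int(np.ceil(rows/5))
        for i in range(n):
            s=d/n; print("  x %.1f y %.1f z %.1f tw %.3f rows %.1f"%(*(100*np.array([s[0]*np.cos(th)+s[1]*np.sin(th), s[0]*np.sin(th)-s[1]*np.cos(th), -s[2]])),-dt/n,rows/n)); th+=dt/n
        p=t[:3]
E
python3 -c "
from h import *
plan((.472,.010,.17,.822))"
```

```text
t 0.4 p [ 0.161  -0.4733  0.1958] th 0.328 w 0.0855
  x 15.0 y -11.9 z 0.9 tw -0.165 rows 4.0
  x 16.8 y -9.3 z 0.9 tw -0.165 rows 4.0
  x 18.1 y -6.4 z 0.9 tw -0.165 rows 4.0
```

Call:
send_rows(motion="-1 3.7 -3 0.2 -0.04; -1 7.5 -6 0.5 -0.08; -1 11.2 -9 0.7 -0.12; -1 15 -11.9 0.9 -0.165; -1 15 -11.9 0.9 -0.165")

```text
clock: 0.9
eef_pos: [0.2667, -0.308, 0.1868]
tool_rot: [0.969, 0.248, 0.0, -0.001]
ft_force: [-0.2, -0.5, 0.9]
grip_width: 0.0852
grasp_force: 0.0
```

Call:
send_rows(motion="-1 16.8 -9.3 0.9 -0.165; -1 16.8 -9.3 0.9 -0.165; -1 16.8 -9.3 0.9 -0.165; -1 16.8 -9.3 0.9 -0.165; -1 16.8 -9.3 0.9 -0.165")

```text
clock: 1.4
eef_pos: [0.3708, -0.148, 0.1779]
tool_rot: [0.945, 0.326, 0.001, -0.0]
ft_force: [-0.9, -0.3, 0.9]
grip_width: 0.0855
grasp_force: 0.0
```

Call:
send_rows(motion="-1 18.1 -6.4 0.9 -0.165; -1 18.1 -6.4 0.9 -0.165; -1 18.1 -6.4 0.9 -0.165; -1 18.1 -6.4 0.9 -0.165; -1 18.1 -6.4 0.9 -0.165")

```text
clock: 1.9
eef_pos: [0.4754, 0.0125, 0.1684]
tool_rot: [0.916, 0.402, 0.001, -0.0]
ft_force: [-1.1, -0.3, -1.4]
grip_width: 0.0853
grasp_force: 0.0
```

```bash
cat > look.py <<'E'
from h import *
import sys
kind,x,y,out=sys.argv[1],float(sys.argv[2]),float(sys.argv[3]),sys.argv[4]
c=cam("wrist"); im=vision.camera("wrist")
u=proj(c,[[x,y,.04]])[0]
bs=boxes_of("wrist",kind+("_a" if kind!="contactor" else "")); 
bs=sorted(bs,key=lambda b:np.hypot(*(np.array(b["rect"][:2])-u)))
print("expect",u,[(np.round(b["rect"]),round(b["conf"],2)) for b in bs])
p,e,ov=find("wrist",kind,bs[0]["rect"],im,c); print("FIT",p,round(e,3)); cv2.imwrite(f"pics/{out}.png",ov)
plan((p[0],p[1],bot.get_obs()["eef_pos"][2],p[2]))
E
python3 look.py breaker .472 .010 w1
```

```text
expect [256.4402 175.7802] [(array([257., 177.,  33.,  76.]), 0.76), (array([312., 252.,  58.,  74.]), 0.56)]
FIT [0.469  0.0084 3.9673] 0.142
t 2.0 p [0.4728 0.0096 0.1685] th 0.823 w 0.0856
  x -0.1 y -0.0 z -0.0 tw -0.629 rows 4.3
  x -0.0 y -0.1 z -0.0 tw -0.629 rows 4.3
  x 0.0 y -0.1 z -0.0 tw -0.629 rows 4.3
  x 0.1 y -0.1 z -0.0 tw -0.629 rows 4.3
  x 0.1 y -0.0 z -0.0 tw -0.629 rows 4.3
```

View pics/w1.png

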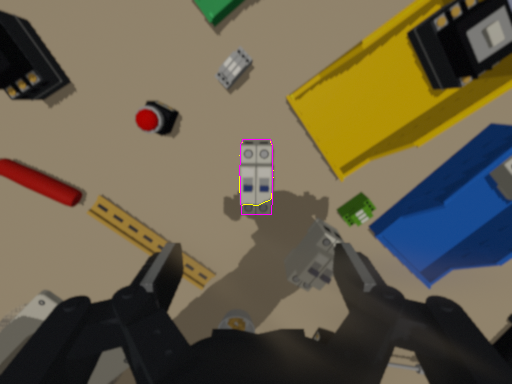

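The breaker sits at (257,177) in the picture and the fitted outline matches it; top and wrist fits agree within 3 mm. Descending and gripping.

Call:
send_rows(motion="-1 -0.2 -0.1 4.5 0; -1 -0.2 -0.1 8.5 0; -1 -0.2 -0.1 11 0; -1 -0.2 -0.1 13 0; -1 -0.2 -0.1 13 0")

```text
clock: 2.5
eef_pos: [0.4672, 0.0073, 0.0365]
tool_rot: [0.917, 0.398, -0.003, -0.001]
ft_force: [-0.4, -0.0, 0.8]
grip_width: 0.0855
grasp_force: 0.0
```

Call:
send_rows(motion="1 0 0 0 0; 1 0 0 0 0; 1 0 0 0 0; 1 0 0 0 0; 1 0 0 0 0")

```text
clock: 3.0
eef_pos: [0.4712, 0.0096, 0.0396]
tool_rot: [0.917, 0.4, 0.001, 0.0]
ft_force: [0.5, 0.3, -0.5]
grip_width: 0.0122
grasp_force: 0.0
```

Call:
send_rows(motion="1 0 0 0 0; 1 0 0 0 0; 1 0 0 -1 0; 1 0 0 -4 0; 1 0 0 -8 0")

```text
clock: 3.5
eef_pos: [0.4688, 0.0095, 0.1187]
tool_rot: [0.917, 0.4, -0.002, -0.001]
ft_force: [1.7, -0.4, -0.7]
grip_width: -0.0002
grasp_force: 0.0
```

```bash
cat > place.py <<'E'
from h import *
import sys
B=dict(breaker=(.6401,-.2138,.0491),contactor=(.6538,-.0175,-.1076),lamp=(.657,.2158,-.0777))
k,bx,z=sys.argv[1],float(sys.argv[2]),float(sys.argv[3]); b=B[k]
x,y=b[0]+bx*np.cos(b[2]),b[1]+bx*np.sin(b[2]); th=b[2]+(np.pi/2 if len(sys.argv)<5 else float(sys.argv[4]))
plan((x,y,.17,th),(x,y,z,th))
E
python3 place.py breaker .012 .045
```

```text
t 3.5 p [0.4688 0.0095 0.1187] th 0.823 w -0.0002
  x -1.9 y 14.3 z -2.6 tw -0.398 rows 3.1
  x -7.3 y 12.4 z -2.6 tw -0.398 rows 3.1
  x 0.0 y 0.0 z 12.5 tw -0.000 rows 2.6
```

The fingers closed on nothing. I need to look again.

Run:
```python
from h import *
a=vision.camera("top"); b=vision.camera("wrist"); c=cam("wrist"); o=bot.get_obs()
im=np.hstack([a[100:330,150:400],b[60:290,100:400]])
cv2.imwrite("pics/w2.png",cv2.resize(im,None,fx=1.45,fy=1.45,interpolation=cv2.INTER_CUBIC)[...,::-1])
print(proj(c,[o["eef_pos"],[.471,.0095,.066]]), o["joint_pos"])
for n in("top","wrist"): print(n,[(np.round(x["rect"]),round(x["conf"],2)) for x in boxes_of(n,"breaker_a")])
```

```text
[[256.6536 217.3759]
 [253.4786 194.6824]] [ 0.0203  0.2278 -0.2032  1.129   0.      2.339 ]
top []
wrist [(array([254., 184.,  38.,  88.]), 0.83), (array([324., 256.,  70.,  59.]), 0.64), (array([400.,  94., 225., 188.]), 0.51)]
```

View pics/w2.png

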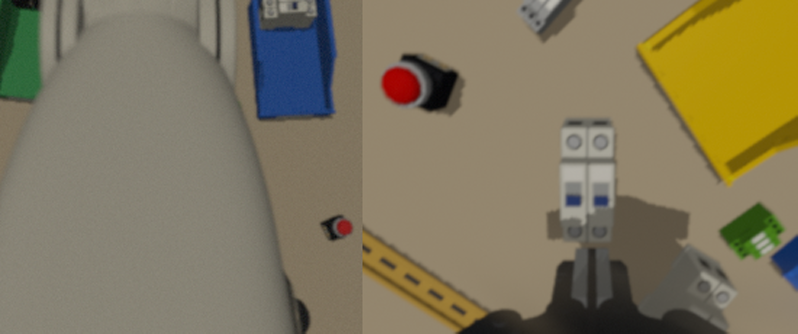

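The closed fingertips show at about (257,232), not at the projected TCP (257,217). The breaker is still standing at about (256,190). I'll refit it and take a side view.

Run:
```python
from h import *
c=cam("wrist"); im=vision.camera("wrist")
p,e,ov=find("wrist","breaker",[254,184,38,88],im,c,yaws=[.8]); print(p,e)
s=vision.camera("scene"); cs=cam("scene"); o=bot.get_obs()
q=proj(cs,[o["eef_pos"],[p[0],p[1],0],[p[0],p[1],.066]]); print(q)
for u in q: cv2.circle(s,tuple(int(v) for v in u),2,(255,0,255),-1)
u=q[0].astype(int); x0=max(0,u[0]-130);y0=max(0,u[1]-100)
cv2.imwrite("pics/s2.png",cv2.resize(s[y0:y0+200,x0:x0+260],None,fx=3,fy=3,interpolation=cv2.INTER_CUBIC)[...,::-1]);print(x0,y0)
```

```text
[0.4702 0.0104 0.794 ] 0.14876335430996634
[[257.5656 171.1082]
 [258.5157 205.7818]
 [258.1741 186.9764]]
127 71
```

View pics/s2.png

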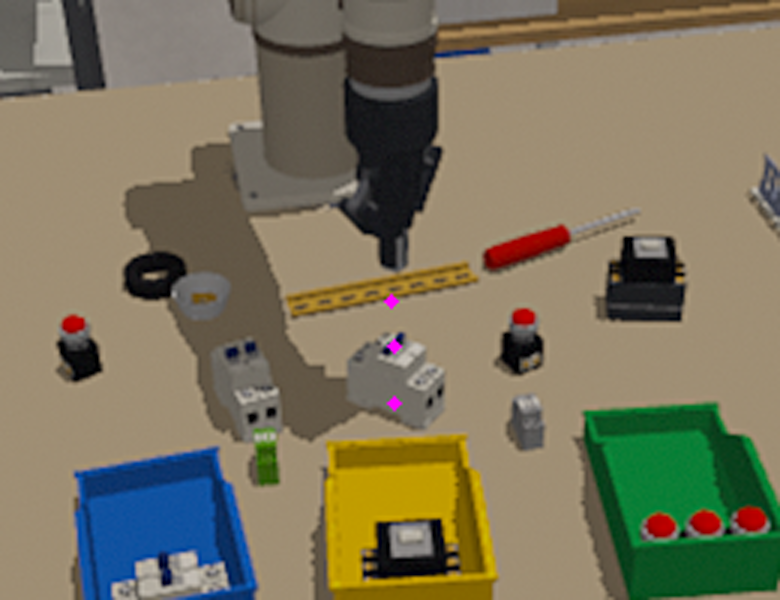

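The scene and wrist views agree: the real fingertips end about 40 mm behind the reported TCP, so I closed above the breaker. I'll go 40 mm deeper, watching the force.

Call:
send_rows(motion="-1 0 0 0 0; -1 0 0 0 0; -1 0 0 1 0; -1 0 0 4 0; -1 0 0 7 0")

```text
clock: 4.3
eef_pos: [0.4711, 0.0095, 0.0478]
tool_rot: [0.917, 0.4, 0.001, 0.0]
ft_force: [-0.3, 0.3, -0.4]
grip_width: 0.0722
grasp_force: 0.0
```

Call:
send_rows(motion="-1 0 0 1.5 0; -1 0 0 3 0; -1 0 0 4.5 0; -1 0 0 4.8 0; -1 0 0 4.8 0")

```text
clock: 4.8
eef_pos: [0.4696, 0.0095, -0.0001]
tool_rot: [0.917, 0.4, -0.001, -0.0]
ft_force: [-0.3, -0.2, -0.4]
grip_width: 0.0855
grasp_force: 0.0
```

Call:
send_rows(motion="1 0 0 0 0; 1 0 0 0 0; 1 0 0 0 0; 1 0 0 0 0; 1 0 0 0 0")

```text
clock: 5.3
eef_pos: [0.4712, 0.0097, 0.0016]
tool_rot: [0.917, 0.4, 0.001, 0.0]
ft_force: [-1.1, 0.9, 5.2]
grip_width: 0.0353
grasp_force: 59.5
```

Gripped: 35.3 mm wide at 59.5 N. Lifting it and moving to the blue bin.

Call:
send_rows(motion="1 0 0 -1 0; 1 0 0 -4 0; 1 0 0 -8 0; 1 0 0 -11 0; 1 0 0 -11 0")

```text
clock: 5.8
eef_pos: [0.4742, 0.0095, 0.1155]
tool_rot: [0.917, 0.4, 0.004, 0.002]
ft_force: [0.4, 0.8, -2.3]
grip_width: 0.0351
grasp_force: 60.4
```

```bash
sed -i 's/^plan.*/plan((x,y,.12,th),(x,y,z,th))/' place.py; python3 place.py breaker .012 .01
```

```text
t 5.8 p [0.4742 0.0095 0.1155] th 0.823 w 0.0351
  x -2.1 y 14.1 z -0.2 tw -0.399 rows 3.0
  x -7.4 y 12.2 z -0.2 tw -0.399 rows 3.0
  x 0.0 y 0.0 z 11.0 tw -0.000 rows 2.3
```

Call:
send_rows(motion="1 -0.5 3.5 -0.1 -0.1; 1 -1.1 7 -0.2 -0.2; 1 -1.6 10.5 -0.2 -0.3; 1 -2.1 14.1 -0.2 -0.4; 1 -2.1 14.1 -0.2 -0.4")

```text
clock: 6.3
eef_pos: [0.5615, -0.1053, 0.111]
tool_rot: [0.82, 0.573, -0.0, 0.001]
ft_force: [-0.1, -0.2, -2.5]
grip_width: 0.0347
grasp_force: 61.1
```

Call:
send_rows(motion="1 -1.9 3 0 -0.1; 1 -3.7 6.1 -0.1 -0.2; 1 -5.5 9.1 -0.1 -0.3; 1 -7.4 12.2 -0.1 -0.4; 1 -7.4 12.2 -0.1 -0.4")

```text
clock: 6.8
eef_pos: [0.6499, -0.2161, 0.1104]
tool_rot: [0.69, 0.724, -0.001, -0.001]
ft_force: [-0.2, 0.6, -2.4]
grip_width: 0.0355
grasp_force: 61.3
```

```bash
python3 - <<'E'
from h import *
c=cam("wrist"); im=vision.camera("wrist"); c=cam("wrist")
ov=im[...,::-1].copy()
for k,b in dict(breaker=(.6401,-.2138,.0491),contactor=(.6538,-.0175,-.1076)).items():
    s=sil(c,"bin",b,0,1); cv2.drawContours(ov,cv2.findContours(s,0,1)[0],-1,(255,0,255),1)
cv2.imwrite("pics/w3.png",ov)
E
python3 place.py breaker .012 .01
```

```text
t 6.85 p [ 0.6485 -0.214   0.1106] th 1.62 w 0.0353
  x 0.1 y 0.4 z -0.9 tw -0.000 rows 1.0
  x 0.0 y 0.0 z 11.0 tw -0.000 rows 2.3
```

View pics/w3.png

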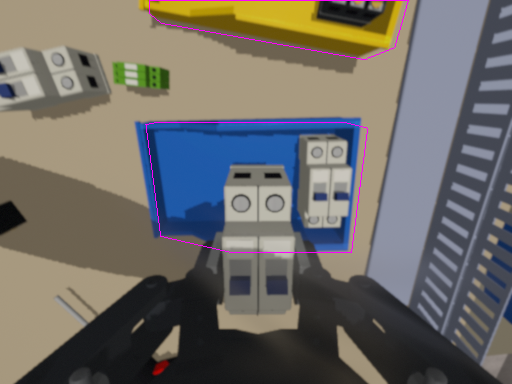

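The overlay shows the real bin about 7 px left of and 4 px above the top-view fit: corners at (360,119), (138,123), (155,236) and (349,251). I'll refit the bin from these corners.

```bash
cat >> h.py <<'E'
from scipy.optimize import least_squares
def fitpts(c,P,uv,p0):
    r=least_squares(lambda p:(proj(c,pose(p,np.array(P)))-uv).ravel(),p0); return r.x,np.round(r.fun.reshape(-1,2),1)
E
python3 - <<'E'
from h import *
c=cam("wrist")
P=[(.1,.06,.062),(-.1,.06,.030),(-.1,-.06,.03),(.1,-.06,.062)]
print(*fitpts(c,P,np.array([[360,119],[138,123],[155,236],[349,251.]]),(.64,-.21,.05)))
# top
ct=cam("top"); uvt=np.array([[558,62],[572,280],[702,270],[690,57]])/2.5+[100,70]
print(*fitpts(ct,P,uvt,(.64,-.21,.05)))
E
```

```text
[ 0.635  -0.2115  0.0718] [[-0.1  2.5]
 [ 0.4  0.5]
 [ 1.6 -0.9]
 [-1.6 -3.7]]
[ 0.6329 -0.2136  0.0749] [[ 1.1  0.7]
 [ 0.6 -1.2]
 [-0.4  0.2]
 [-1.3  0.3]]
```

Call:
send_rows(motion="1 0.2 -0.3 1 -0.024; 1 0.2 -0.3 4 -0.024; 1 0.2 -0.3 7.5 -0.024; 1 0.2 -0.3 9 -0.024; 1 0.2 -0.3 9.8 -0.024")

```text
clock: 7.35
eef_pos: [0.6428, -0.2088, 0.0126]
tool_rot: [0.68, 0.734, -0.001, -0.003]
ft_force: [0.5, -1.1, -2.1]
grip_width: 0.035
grasp_force: 61.2
```

Call:
send_rows(motion="1 0 0 0.2 0; 1 0 0 0.3 0; 1 0 0 0.4 0; 1 0 0 0.5 0; 1 0 0 0.5 0")

```text
clock: 7.85
eef_pos: [0.6466, -0.2113, 0.0117]
tool_rot: [0.68, 0.733, 0.0, 0.001]
ft_force: [0.5, -1.4, -3.4]
grip_width: 0.0352
grasp_force: 61.2
```

Run:
```python
from h import *
c=cam("top")
P=[(.1,.06,.062),(-.1,.06,.030),(-.1,-.06,.03),(.1,-.06,.062)]
for n,u in dict(contactor=[[375,32],[348,244],[475,262],[503,48]],lamp=[[131,27],[105,234],[234,253],[261,40]]).items():
    print(n,*fitpts(c,P,np.array(u)/2.5+[100,70],(.65,0,0)))
```

```text
contactor [ 0.6491 -0.0197 -0.1092] [[ 0.6  0.7]
 [ 0.1 -0.2]
 [-0.2 -0.9]
 [-0.6  0.5]]
lamp [ 0.6517  0.2106 -0.0947] [[ 1.3 -0.1]
 [ 0.6  0.9]
 [-0.9 -0.9]
 [-1.   0.1]]
```

Call:
send_rows(motion="1 0 0 0.1 0; 1 0 0 0.2 0; 1 0 0 0.2 0; 1 0 0 0.2 0")

```text
clock: 8.25
eef_pos: [0.6461, -0.2111, 0.0088]
tool_rot: [0.68, 0.733, -0.0, -0.0]
ft_force: [-0.4, -0.1, -2.6]
grip_width: 0.0354
grasp_force: 61.2
```

Call:
send_rows(motion="1 0 0 0.1 0; 1 0 0 0.1 0; 1 0 0 0.1 0")

```text
clock: 8.55
eef_pos: [0.6461, -0.2111, 0.0078]
tool_rot: [0.68, 0.733, -0.0, -0.0]
ft_force: [0.1, 0.0, -2.1]
grip_width: 0.0351
grasp_force: 61.2
```

Call:
send_rows(motion="1 0 0 0.1 0; 1 0 0 0.1 0; 1 0 0 0.1 0")

```text
clock: 8.85
eef_pos: [0.6461, -0.2111, 0.0068]
tool_rot: [0.68, 0.733, -0.0, -0.0]
ft_force: [0.2, -0.1, -1.8]
grip_width: 0.0351
grasp_force: 61.2
```

Call:
send_rows(motion="1 0 0 0.1 0; 1 0 0 0.1 0; 1 0 0 0.1 0")

```text
clock: 9.15
eef_pos: [0.6461, -0.2111, 0.0058]
tool_rot: [0.68, 0.733, -0.0, -0.0]
ft_force: [0.4, -0.4, -2.7]
grip_width: 0.0349
grasp_force: 61.4
```

Call:
send_rows(motion="1 0 0 0.1 0; 1 0 0 0.1 0; 1 0 0 0.1 0")

```text
clock: 9.45
eef_pos: [0.6462, -0.2112, 0.0057]
tool_rot: [0.68, 0.733, 0.0, 0.0]
ft_force: [-2.3, 0.7, 4.2]
grip_width: 0.0351
grasp_force: 62.0
```

Contact felt at +4 N. Releasing with a small opening, then rising.

Call:
send_rows(motion="0 0 0 0 0; -0.15 0 0 0 0; -0.15 0 0 0 0; -0.15 0 0 0 0; -0.15 0 0 -1 0")

```text
clock: 9.95
eef_pos: [0.6448, -0.2106, 0.0133]
tool_rot: [0.68, 0.733, -0.001, -0.002]
ft_force: [0.4, -0.3, -1.3]
grip_width: 0.049
grasp_force: 0.0
```

Call:
send_rows(motion="-0.15 0 0 -3 0; -0.15 0 0 -7 0; -0.15 0 0 -11 0; -0.5 0 0 -11 0; -1 0 0 -11 0")

```text
clock: 10.45
eef_pos: [0.6475, -0.2115, 0.1276]
tool_rot: [0.68, 0.733, 0.001, 0.002]
ft_force: [-0.1, 0.4, -0.9]
grip_width: 0.0763
grasp_force: 0.0
```

```bash
sed -i 's/^B=.*/B=dict(breaker=(.634,-.2125,.073),contactor=(.6491,-.0197,-.109),lamp=(.6517,.2106,-.0947))/' place.py
python3 - <<'E'
from h import *
plan((.452,-.128,.13,.265))
E
```

```text
t 10.45 p [ 0.6475 -0.2115  0.1276] th 1.647 w 0.0763
  x 4.9 y -9.4 z -0.1 tw 0.691 rows 4.8
  x -2.2 y -10.4 z -0.1 tw 0.691 rows 4.8
```

Call:
send_rows(motion="-1 1.2 -2.3 0 0.14; -1 2.5 -4.7 0 0.28; -1 3.7 -7 0 0.42; -1 4.9 -9.4 0 0.56; -1 4.9 -9.4 0 0.69")

```text
clock: 10.95
eef_pos: [0.5436, -0.1675, 0.1231]
tool_rot: [0.889, 0.458, -0.003, -0.003]
ft_force: [1.0, -0.0, -0.5]
grip_width: 0.0856
grasp_force: 0.0
```

Call:
send_rows(motion="-1 -0.5 -2.6 0 0.14; -1 -1 -5.2 0 0.28; -1 -1.6 -7.8 0 0.42; -1 -2.2 -10.4 0 0.56; -1 -2.2 -10.4 0 0.69")

```text
clock: 11.45
eef_pos: [0.446, -0.1257, 0.1233]
tool_rot: [0.991, 0.131, -0.003, -0.001]
ft_force: [0.2, -0.3, -0.3]
grip_width: 0.0855
grasp_force: 0.0
```

```bash
python3 look.py breaker .453 -.128 w4
```

```text
expect [260.9884 177.8975] [(array([260., 176.,  37.,  90.]), 0.87), (array([418.,  15., 122.,  30.]), 0.78)]
FIT [ 0.4517 -0.1278  3.3756] 0.13
t 11.55 p [ 0.4494 -0.1269  0.124 ] th 0.267 w 0.085
  x 0.0 y 0.0 z -0.0 tw -0.622 rows 4.3
  x 0.0 y 0.0 z -0.0 tw -0.622 rows 4.3
  x -0.0 y 0.0 z -0.0 tw -0.622 rows 4.3
  x -0.0 y 0.0 z -0.0 tw -0.622 rows 4.3
  x -0.0 y 0.0 z -0.0 tw -0.622 rows 4.3
```

View pics/w4.png

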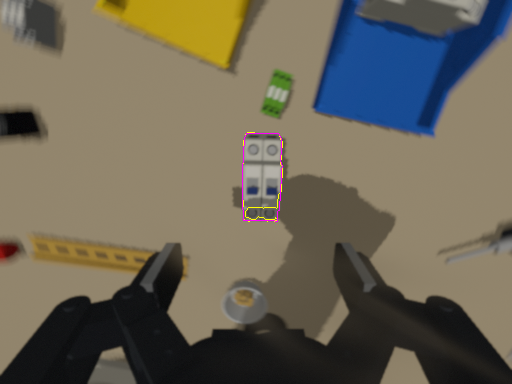

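Breaker_b is at (262,177), aligned with the tool. Descending.

Call:
send_rows(motion="-1 0.2 0.1 4.5 0; -1 0.2 0.1 8.5 0; -1 0.2 0.1 11 0; -1 0.2 0.1 12.3 0; -1 0.2 0.1 12.3 0")

```text
clock: 12.05
eef_pos: [0.4508, -0.1273, -0.0009]
tool_rot: [0.991, 0.134, -0.003, -0.001]
ft_force: [-0.2, 0.2, 0.4]
grip_width: 0.0855
grasp_force: 0.0
```

Call:
send_rows(motion="-1 0 0 0 0; 1 0 0 0 0; 1 0 0 0 0; 1 0 0 0 0; 1 0 0 0 0")

```text
clock: 12.55
eef_pos: [0.4538, -0.128, 0.0028]
tool_rot: [0.991, 0.133, 0.001, 0.0]
ft_force: [0.1, 0.4, 1.7]
grip_width: 0.0355
grasp_force: 59.0
```

Call:
send_rows(motion="1 0 0 0 0; 1 0 0 -1 0; 1 0 0 -4 0; 1 0 0 -8 0; 1 0 0 -11 0")

```text
clock: 13.05
eef_pos: [0.4531, -0.1279, 0.1138]
tool_rot: [0.991, 0.133, 0.0, 0.0]
ft_force: [2.0, -0.6, -2.9]
grip_width: 0.0354
grasp_force: 60.2
```

```bash
python3 place.py breaker -.048 .012
```

```text
t 13.05 p [ 0.4531 -0.1279  0.1138] th 0.267 w 0.0354
  x 5.3 y 6.0 z -0.3 tw -0.688 rows 4.7
  x 0.2 y 8.0 z -0.3 tw -0.688 rows 4.7
  x 0.0 y 0.0 z 10.8 tw -0.000 rows 2.2
```

Call:
send_rows(motion="1 1.3 1.5 0 -0.14; 1 2.6 3 -0.1 -0.28; 1 4 4.5 -0.2 -0.42; 1 5.3 6 -0.2 -0.56; 1 5.3 6 -0.2 -0.69")

```text
clock: 13.55
eef_pos: [0.5219, -0.1731, 0.1138]
tool_rot: [0.887, 0.462, 0.0, 0.001]
ft_force: [-0.5, 1.5, -2.5]
grip_width: 0.035
grasp_force: 60.6
```

Call:
send_rows(motion="1 0 2 0 -0.14; 1 0.1 4 0 -0.28; 1 0.2 6 0 -0.42; 1 0.2 8 0 -0.56; 1 0.2 8 0 -0.69")

```text
clock: 14.05
eef_pos: [0.588, -0.2176, 0.1132]
tool_rot: [0.678, 0.735, -0.0, 0.0]
ft_force: [-0.2, 0.6, -3.3]
grip_width: 0.0351
grasp_force: 60.8
```

Call:
send_rows(motion="1 0 0 0 0; 1 0 0 0 0")

```text
clock: 14.25
eef_pos: [0.5859, -0.216, 0.1134]
tool_rot: [0.681, 0.733, -0.0, -0.001]
ft_force: [0.0, 0.8, -2.2]
grip_width: 0.035
grasp_force: 60.8
```

```bash
python3 place.py breaker -.048 .012
python3 - <<'E'
from h import *
c=cam("wrist"); im=vision.camera("wrist"); c=cam("wrist")
ov=im[...,::-1].copy()
s=sil(c,"bin",(.634,-.2125,.073),0,1); cv2.drawContours(ov,cv2.findContours(s,0,1)[0],-1,(255,0,255),1)
cv2.imwrite("pics/w5.png",ov)
E
```

```text
t 14.25 p [ 0.5859 -0.216   0.1134] th 1.644 w 0.035
  x -0.0 y 0.0 z -0.7 tw 0.000 rows 1.0
  x 0.0 y 0.0 z 10.8 tw -0.000 rows 2.2
```

View pics/w5.png

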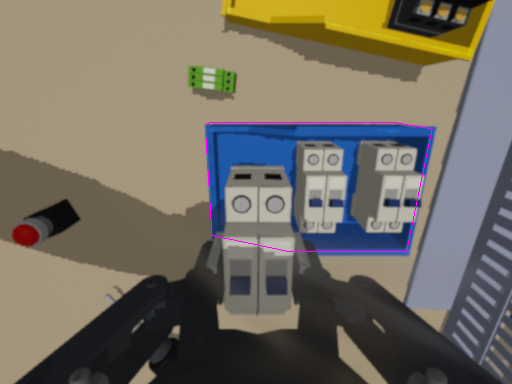

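The outline now matches and breaker_a stands parallel to the stock. Lowering breaker_b.

Call:
send_rows(motion="1 0 0 4 0; 1 0 0 8 0; 1 0 0 9.5 0; 1 0 0 10.2 0; 1 0 0 10.4 0")

```text
clock: 14.8
eef_pos: [0.5862, -0.216, 0.0095]
tool_rot: [0.68, 0.733, -0.0, -0.0]
ft_force: [-0.0, -0.1, -2.5]
grip_width: 0.0347
grasp_force: 60.6
```

Call:
send_rows(motion="1 0 0 0 0; 1 0 0 0.1 0; 1 0 0 0.2 0; 1 0 0 0.2 0")

```text
clock: 15.2
eef_pos: [0.5871, -0.2164, 0.0087]
tool_rot: [0.68, 0.733, 0.0, 0.001]
ft_force: [0.8, -0.9, -1.9]
grip_width: 0.035
grasp_force: 60.6
```

Call:
send_rows(motion="1 0 0 0.1 0; 1 0 0 0.1 0; 1 0 0 0.1 0")

```text
clock: 15.5
eef_pos: [0.5866, -0.2163, 0.0069]
tool_rot: [0.68, 0.733, -0.0, -0.0]
ft_force: [-1.0, 0.6, -2.1]
grip_width: 0.0349
grasp_force: 60.7
```

Call:
send_rows(motion="1 0 0 0.1 0; 1 0 0 0.1 0; 1 0 0 0.1 0")

```text
clock: 15.8
eef_pos: [0.5867, -0.2163, 0.0069]
tool_rot: [0.68, 0.733, 0.0, 0.0]
ft_force: [-4.2, 1.2, 7.1]
grip_width: 0.035
grasp_force: 61.6
```

Call:
send_rows(motion="1 0 0 0.1 0; 1 0 0 0.1 0; 1 0 0 0.1 0")

```text
clock: 16.1
eef_pos: [0.5867, -0.2163, 0.0068]
tool_rot: [0.68, 0.733, 0.0, 0.0]
ft_force: [-4.8, 1.3, 11.0]
grip_width: 0.0352
grasp_force: 62.2
```

Call:
send_rows(motion="0 0 0 0 0; -0.15 0 0 0 0; -0.15 0 0 0 0; -0.15 0 0 0 0; -0.15 0 0 -1 0")

```text
clock: 16.6
eef_pos: [0.5853, -0.2157, 0.0134]
tool_rot: [0.68, 0.733, -0.001, -0.002]
ft_force: [0.7, -0.8, 0.4]
grip_width: 0.0491
grasp_force: 0.0
```

Call:
send_rows(motion="-0.15 0 0 -3 0; -0.15 0 0 -7 0; -0.15 0 0 -11.5 0; -0.5 0 0 -11.5 0; -1 0 0 -11.5 0")

```text
clock: 17.1
eef_pos: [0.5881, -0.2168, 0.1325]
tool_rot: [0.68, 0.733, 0.001, 0.002]
ft_force: [0.3, -0.0, -1.4]
grip_width: 0.0761
grasp_force: 0.0
```

Run:
```python
from h import *
plan((.367,.282,.13,1.366))
```

```text
t 17.1 p [ 0.5881 -0.2168  0.1325] th 1.647 w 0.0761
  x 17.1 y -6.1 z 0.1 tw 0.094 rows 3.8
  x 16.5 y -7.7 z 0.1 tw 0.094 rows 3.8
  x 15.7 y -9.2 z 0.1 tw 0.094 rows 3.8
```

Call:
send_rows(motion="-1 4.3 -1.5 0 0.02; -1 8.6 -3 0 0.05; -1 12.9 -4.6 0 0.07; -1 17.1 -6.1 0.1 0.094; -1 17.1 -6.1 0.1 0.094")

```text
clock: 17.6
eef_pos: [0.5086, -0.046, 0.1272]
tool_rot: [0.712, 0.703, -0.001, -0.003]
ft_force: [-0.5, -0.5, 0.7]
grip_width: 0.0854
grasp_force: 0.0
```

Call:
send_rows(motion="-1 4.1 -2 0 0.02; -1 8.2 -3.9 0 0.05; -1 12.4 -5.8 0 0.07; -1 16.5 -7.7 0.1 0.094; -1 16.5 -7.7 0.1 0.094")

```text
clock: 18.1
eef_pos: [0.436, 0.1193, 0.1268]
tool_rot: [0.743, 0.669, -0.001, -0.001]
ft_force: [0.6, -0.8, 0.0]
grip_width: 0.0852
grasp_force: 0.0
```

Call:
send_rows(motion="-1 4 -2.3 0 0.02; -1 8 -4.6 0 0.05; -1 12 -7 0 0.07; -1 15.7 -9.2 0.1 0.094; -1 15.7 -9.2 0.1 0.094")

```text
clock: 18.6
eef_pos: [0.3635, 0.2853, 0.126]
tool_rot: [0.774, 0.633, -0.0, -0.001]
ft_force: [0.5, -0.4, 0.0]
grip_width: 0.0858
grasp_force: 0.0
```

```bash
python3 look.py contactor .369 .283 w6
```

```text
expect [263.0218 183.6943] [(array([266., 182.,  51.,  77.]), 0.65)]
FIT [0.368  0.2816 1.3029] 0.041
t 18.7 p [0.3648 0.282  0.126 ] th 1.367 w 0.0856
  x 0.0 y 0.3 z -0.0 tw 0.064 rows 1.0
```

View pics/w6.png

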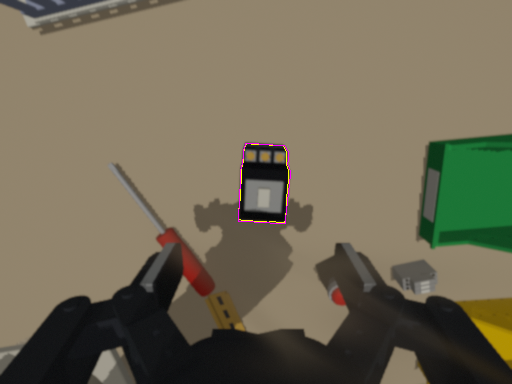

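The contactor is at (265,182), with the outline well matched. I'll correct 3 mm and a small twist, then grip.

Call:
send_rows(motion="-1 0 0.3 4.5 0.045; -1 0 0.3 8.5 0.045; -1 0 0.3 11 0.045; -1 0 0.3 12.4 0.045; -1 0 0.3 12.4 0.045")

```text
clock: 19.2
eef_pos: [0.3669, 0.2782, 0.0004]
tool_rot: [0.791, 0.612, -0.003, 0.0]
ft_force: [-0.3, 0.5, 0.2]
grip_width: 0.0853
grasp_force: 0.0
```

Call:
send_rows(motion="-1 0 0 0 0; 1 0 0 0 0; 1 0 0 0 0; 1 0 0 0 0; 1 0 0 0 0")

```text
clock: 19.7
eef_pos: [0.3686, 0.2823, 0.004]
tool_rot: [0.79, 0.613, 0.001, 0.0]
ft_force: [-0.9, -0.2, 5.0]
grip_width: 0.0443
grasp_force: 62.3
```

Call:
send_rows(motion="1 0 0 0 0; 1 0 0 -1 0; 1 0 0 -4 0; 1 0 0 -8 0; 1 0 0 -11.5 0")

```text
clock: 20.2
eef_pos: [0.3672, 0.2812, 0.1193]
tool_rot: [0.79, 0.613, -0.001, 0.0]
ft_force: [-0.5, 0.4, -3.6]
grip_width: 0.0441
grasp_force: 62.0
```

```bash
python3 place.py contactor -.02 .012
```

```text
t 20.2 p [0.3672 0.2812 0.1193] th 1.32 w 0.0441
  x -11.2 y 16.4 z -0.0 tw -0.071 rows 4.1
  x -12.4 y 15.6 z -0.0 tw -0.071 rows 4.1
  x 0.0 y 0.0 z 10.8 tw -0.000 rows 2.2
```

Call:
send_rows(motion="1 -2.8 4.1 0 -0.02; 1 -5.6 8.2 0 -0.04; 1 -8.4 12.3 0 -0.05; 1 -11.2 16.4 0 -0.07; 1 -11.2 16.4 0 -0.07")

```text
clock: 20.7
eef_pos: [0.5025, 0.1277, 0.1179]
tool_rot: [0.77, 0.637, 0.0, 0.002]
ft_force: [-0.8, 1.2, -3.7]
grip_width: 0.0445
grasp_force: 63.0
```

Call:
send_rows(motion="1 -3.1 3.9 0 -0.02; 1 -6.2 7.8 0 -0.04; 1 -9.3 11.7 0 -0.05; 1 -12.4 15.6 0 -0.07; 1 -12.4 15.6 0 -0.07")

```text
clock: 21.2
eef_pos: [0.6329, -0.0227, 0.1163]
tool_rot: [0.747, 0.665, -0.001, 0.001]
ft_force: [-0.1, 1.2, -2.8]
grip_width: 0.0441
grasp_force: 63.8
```

Call:
send_rows(motion="1 0 0 0 0; 1 0 0 0 0")

```text
clock: 21.4
eef_pos: [0.6287, -0.0167, 0.1173]
tool_rot: [0.745, 0.667, -0.001, -0.001]
ft_force: [0.6, 0.1, -2.9]
grip_width: 0.0441
grasp_force: 63.8
```

```bash
python3 place.py contactor -.02 .012
python3 - <<'E'
from h import *
c=cam("wrist"); im=vision.camera("wrist"); c=cam("wrist")
ov=im[...,::-1].copy()
s=sil(c,"bin",(.6491,-.0197,-.109),0,1); cv2.drawContours(ov,cv2.findContours(s,0,1)[0],-1,(255,0,255),1)
cv2.imwrite("pics/w7.png",ov)
E
```

```text
t 21.4 p [ 0.6287 -0.0167  0.1173] th 1.46 w 0.0441
  x -0.1 y 0.1 z -0.3 tw -0.001 rows 1.0
  x 0.0 y 0.0 z 10.8 tw -0.000 rows 2.2
```

View pics/w7.png

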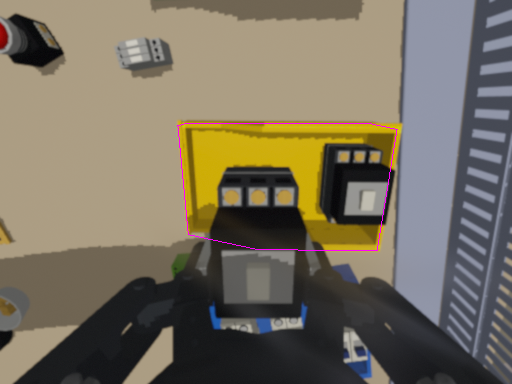

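The outline matches well and the held contactor lies parallel to the stock. Lowering.

Call:
send_rows(motion="1 0 0 4 0; 1 0 0 8 0; 1 0 0 9.5 0; 1 0 0 10.2 0; 1 0 0 10.5 0")

```text
clock: 21.95
eef_pos: [0.6296, -0.0164, 0.013]
tool_rot: [0.745, 0.667, -0.0, -0.0]
ft_force: [-0.5, -0.9, -2.2]
grip_width: 0.044
grasp_force: 63.6
```

Call:
send_rows(motion="1 0 0 0 0; 1 0 0 0.1 0; 1 0 0 0.2 0; 1 0 0 0.2 0")

```text
clock: 22.35
eef_pos: [0.6306, -0.0176, 0.0117]
tool_rot: [0.745, 0.667, 0.0, 0.0]
ft_force: [-1.1, -0.0, -2.8]
grip_width: 0.0444
grasp_force: 63.6
```

Call:
send_rows(motion="1 0 0 0.1 0; 1 0 0 0.1 0; 1 0 0 0.1 0")

```text
clock: 22.65
eef_pos: [0.63, -0.0177, 0.0098]
tool_rot: [0.745, 0.667, -0.0, -0.0]
ft_force: [-0.3, 1.3, -3.0]
grip_width: 0.0444
grasp_force: 63.6
```

Call:
send_rows(motion="1 0 0 0.1 0; 1 0 0 0.1 0; 1 0 0 0.1 0")

```text
clock: 22.95
eef_pos: [0.63, -0.0176, 0.0088]
tool_rot: [0.745, 0.667, -0.0, -0.0]
ft_force: [0.2, -0.3, -3.2]
grip_width: 0.0444
grasp_force: 63.6
```

Call:
send_rows(motion="1 0 0 0.1 0; 1 0 0 0.1 0; 1 0 0 0.1 0")

```text
clock: 23.25
eef_pos: [0.6303, -0.0177, 0.0081]
tool_rot: [0.745, 0.667, 0.0, 0.0]
ft_force: [-1.5, -1.2, -1.5]
grip_width: 0.044
grasp_force: 63.9
```

Call:
send_rows(motion="1 0 0 0.1 0; 1 0 0 0.1 0; 1 0 0 0.1 0")

```text
clock: 23.55
eef_pos: [0.6302, -0.0177, 0.0081]
tool_rot: [0.745, 0.667, 0.0, 0.0]
ft_force: [-2.7, -0.1, 5.4]
grip_width: 0.044
grasp_force: 64.6
```

Call:
send_rows(motion="-0.2 0 0 0 0; -0.35 0 0 0 0; -0.35 0 0 0 0; -0.35 0 0 0 0; -0.35 0 0 -1 0")

```text
clock: 24.05
eef_pos: [0.6286, -0.0175, 0.0155]
tool_rot: [0.745, 0.667, -0.001, -0.001]
ft_force: [-1.1, -0.8, -0.3]
grip_width: 0.0575
grasp_force: 0.0
```

Call:
send_rows(motion="-0.35 0 0 -3 0; -0.35 0 0 -7 0; -0.35 0 0 -11.5 0; -0.5 0 0 -11.5 0; -1 0 0 -11.5 0")

```text
clock: 24.55
eef_pos: [0.6316, -0.0176, 0.1346]
tool_rot: [0.745, 0.667, 0.002, 0.002]
ft_force: [-0.9, 0.0, -0.5]
grip_width: 0.0765
grasp_force: 0.0
```

Run:
```python
from h import *
plan((.430,.137,.12,1.46))
```

```text
t 24.55 p [ 0.6316 -0.0176  0.1346] th 1.46 w 0.0765
  x 6.6 y -10.9 z 0.7 tw -0.000 rows 2.7
  x 6.6 y -10.9 z 0.7 tw -0.000 rows 2.7
```

Call:
send_rows(motion="-1 3.3 -5.4 0.3 0; -1 6.6 -10.9 0.7 0; -1 9.9 -16.3 1 0; -1 13.2 -21.8 1.4 0; -1 13.2 -21.8 1.4 0")

```text
clock: 25.05
eef_pos: [0.4292, 0.135, 0.1166]
tool_rot: [0.745, 0.667, -0.001, -0.001]
ft_force: [0.3, 1.3, 0.1]
grip_width: 0.0856
grasp_force: 0.0
```

Call:
send_rows(motion="-1 0 0 0 0; -1 0 0 0 0")

```text
clock: 25.25
eef_pos: [0.4306, 0.1349, 0.1174]
tool_rot: [0.744, 0.668, -0.001, -0.0]
ft_force: [1.1, -0.0, 0.4]
grip_width: 0.0853
grasp_force: 0.0
```

```bash
python3 look.py lamp .431 .138 w8
python3 - <<'E'
import cv2
im=cv2.imread("pics/w8.png"); cv2.imwrite("pics/w8c.png",cv2.resize(im[120:250,180:340],None,fx=4,fy=4,interpolation=cv2.INTER_CUBIC))
E
```

```text
expect [257.6591 182.0921] [(array([257., 178.,  36.,  38.]), 0.81)]
FIT [0.4317 0.139  0.2443] 0.127
t 25.35 p [0.4327 0.1343 0.1179] th 1.459 w 0.0852
  x 0.2 y -0.1 z -0.0 tw 0.608 rows 4.2
  x 0.1 y -0.2 z -0.0 tw 0.608 rows 4.2
```

View pics/w8c.png

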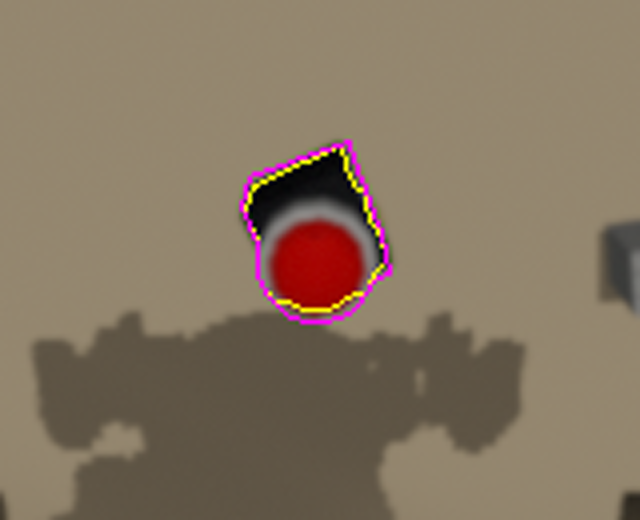

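The fit matches well (lamp centre about (257,178)); block yaw is 0.244, equivalent to 1.815. Turning by 0.356 and descending.

Call:
send_rows(motion="-1 0.4 0 3 -0.12; -1 0.4 0 6 -0.24; -1 0.4 0 9 -0.356; -1 0.4 0 11 -0.356; -1 0.4 0 12 -0.356")

```text
clock: 25.85
eef_pos: [0.4323, 0.1371, -0.004]
tool_rot: [0.616, 0.787, -0.001, -0.001]
ft_force: [-1.0, -0.9, 0.3]
grip_width: 0.0855
grasp_force: 0.0
```

Call:
send_rows(motion="-1 0 0 0.7 0; -1 0 0 1.4 0; -1 0 0 1.4 0; 0 0 0 1.4 0; 1 0 0 1.4 0")

```text
clock: 26.35
eef_pos: [0.4334, 0.1388, -0.015]
tool_rot: [0.615, 0.788, 0.001, 0.0]
ft_force: [0.4, -0.6, 1.1]
grip_width: 0.0589
grasp_force: 0.0
```

Call:
send_rows(motion="1 0 0 0 0; 1 0 0 0 0; 1 0 0 0 0; 1 0 0 0 0; 1 0 0 0 0")

```text
clock: 26.85
eef_pos: [0.4332, 0.1388, -0.0149]
tool_rot: [0.615, 0.788, 0.001, 0.0]
ft_force: [-0.8, -0.7, 5.0]
grip_width: 0.0288
grasp_force: 57.4
```

Call:
send_rows(motion="1 0 0 -1 0; 1 0 0 -4 0; 1 0 0 -8 0; 1 0 0 -12 0; 1 0 0 -12 0")

```text
clock: 27.35
eef_pos: [0.437, 0.14, 0.1103]
tool_rot: [0.615, 0.788, 0.005, 0.003]
ft_force: [0.2, 0.7, -0.7]
grip_width: 0.0286
grasp_force: 57.7
```

```bash
sed -i 's/^plan.*/plan((x,y,bot.get_obs()["eef_pos"][2],th),(x,y,z,th))/' place.py; python3 place.py lamp .012 -.004
```

```text
t 27.35 p [0.437  0.14   0.1103] th 1.816 w 0.0286
  x 1.2 y 23.7 z -0.0 tw 0.340 rows 4.9
  x 0.0 y 0.0 z 11.4 tw -0.000 rows 2.4
```

Call:
send_rows(motion="1 0.2 4.5 0 0.08; 1 0.5 9 0 0.16; 1 0.8 14 0 0.24; 1 1.1 19 0 0.34; 1 1.2 23.7 0 0.34")

```text
clock: 27.85
eef_pos: [0.661, 0.2084, 0.1036]
tool_rot: [0.74, 0.672, -0.0, -0.0]
ft_force: [0.8, 0.0, -0.1]
grip_width: 0.0288
grasp_force: 57.7
```

Call:
send_rows(motion="1 0 0 0 0; 1 0 0 0 0; 1 0 0 0 0")

```text
clock: 28.15
eef_pos: [0.6582, 0.2072, 0.1037]
tool_rot: [0.74, 0.673, -0.001, -0.0]
ft_force: [-0.2, -0.4, 0.3]
grip_width: 0.0286
grasp_force: 57.8
```

```bash
python3 place.py lamp .012 -.004
python3 - <<'E'
from h import *
c=cam("wrist"); im=vision.camera("wrist"); c=cam("wrist")
r=[b["rect"] for b in boxes_of("wrist","bin_lamp")][:1]; print(r)
p,e,ov=find("wrist","bin_lamp",r[0],im,c); print(p,e)
s=sil(c,"bin",(.6517,.2106,-.0947),0,1); cv2.drawContours(ov,cv2.findContours(s,0,1)[0],-1,(0,0,255),1)
cv2.imwrite("pics/w9.png",ov)
E
```

```text
t 28.15 p [0.6582 0.2072 0.1037] th 1.476 w 0.0286
  x 0.3 y 0.5 z -0.0 tw -0.000 rows 1.0
  x 0.0 y 0.0 z 10.8 tw -0.000 rows 2.2
[[258.6, 184.2, 231.9, 141.3]]
[ 0.6551  0.214  -0.1033] 0.12711299712421964
```

View pics/w9.png

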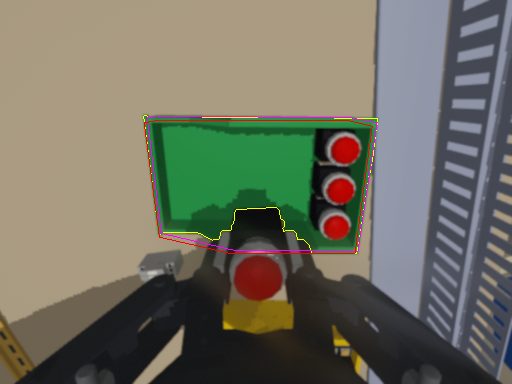

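The outline agrees within a couple of mm. Lowering lamp_b.

Call:
send_rows(motion="1 0.4 0.4 3 0; 1 0.4 0.4 7 0; 1 0.4 0.4 9.5 0; 1 0.4 0.4 10.5 0; 1 0.4 0.4 10.9 0")

```text
clock: 28.75
eef_pos: [0.663, 0.211, -0.0046]
tool_rot: [0.74, 0.673, -0.0, -0.0]
ft_force: [0.0, -0.6, -0.6]
grip_width: 0.0283
grasp_force: 57.8
```

Call:
send_rows(motion="1 0 0 0 0; 1 0 0 0.1 0; 1 0 0 0.2 0; 1 0 0 0.2 0")

```text
clock: 29.15
eef_pos: [0.6647, 0.2115, -0.0057]
tool_rot: [0.74, 0.673, 0.001, 0.0]
ft_force: [0.0, 0.5, -0.9]
grip_width: 0.0283
grasp_force: 57.8
```

Call:
send_rows(motion="1 0 0 0.1 0; 1 0 0 0.1 0; 1 0 0 0.1 0")

```text
clock: 29.45
eef_pos: [0.664, 0.2112, -0.0079]
tool_rot: [0.74, 0.673, -0.0, -0.0]
ft_force: [0.6, -0.2, -0.5]
grip_width: 0.029
grasp_force: 57.8
```

Call:
send_rows(motion="1 0 0 0.1 0; 1 0 0 0.1 0; 1 0 0 0.1 0")

```text
clock: 29.75
eef_pos: [0.6639, 0.2112, -0.0089]
tool_rot: [0.74, 0.673, -0.0, -0.0]
ft_force: [-0.3, 0.6, -0.2]
grip_width: 0.0288
grasp_force: 57.8
```

Call:
send_rows(motion="1 0 0 0.1 0; 1 0 0 0.1 0; 1 0 0 0.1 0")

```text
clock: 30.05
eef_pos: [0.6639, 0.2112, -0.0099]
tool_rot: [0.74, 0.673, -0.0, -0.0]
ft_force: [-0.7, 0.6, -1.1]
grip_width: 0.0285
grasp_force: 57.8
```

Call:
send_rows(motion="1 0 0 0.1 0; 1 0 0 0.1 0; 1 0 0 0.1 0")

```text
clock: 30.35
eef_pos: [0.6641, 0.2113, -0.0107]
tool_rot: [0.74, 0.673, 0.0, 0.0]
ft_force: [0.5, 0.1, -0.5]
grip_width: 0.0288
grasp_force: 57.9
```

Call:
send_rows(motion="1 0 0 0.1 0; 1 0 0 0.1 0; 1 0 0 0.1 0")

```text
clock: 30.65
eef_pos: [0.6641, 0.2113, -0.0108]
tool_rot: [0.74, 0.673, 0.0, 0.0]
ft_force: [-2.4, -0.0, 5.0]
grip_width: 0.0289
grasp_force: 58.4
```

Call:
send_rows(motion="0.15 0 0 0 0; 0 0 0 0 0; 0 0 0 0 0; 0 0 0 0 0; 0 0 0 -1 0")

```text
clock: 31.15
eef_pos: [0.6624, 0.2107, -0.0036]
tool_rot: [0.74, 0.673, -0.002, -0.001]
ft_force: [0.5, 0.6, 0.1]
grip_width: 0.0429
grasp_force: 0.0
```

Call:
send_rows(motion="0 0 0 -3 0; 0 0 0 -7 0; 0 0 0 -11.5 0; -0.5 0 0 -12.5 0; -1 0 0 -12.5 0")

```text
clock: 31.65
eef_pos: [0.6663, 0.212, 0.1276]
tool_rot: [0.74, 0.673, 0.003, 0.002]
ft_force: [-0.7, 0.4, -0.2]
grip_width: 0.0702
grasp_force: 0.0
```

Run:
```python
from h import *
plan((.357,-.274,.12,1.476))
```

```text
t 31.65 p [0.6663 0.212  0.1276] th 1.476 w 0.0702
  x -17.1 y -8.7 z 0.3 tw -0.000 rows 4.0
  x -17.1 y -8.7 z 0.3 tw -0.000 rows 4.0
  x -17.1 y -8.7 z 0.3 tw -0.000 rows 4.0
```

Call:
send_rows(motion="-1 -4.2 -2.2 0 0; -1 -8.5 -4.4 0 0; -1 -12.8 -6.5 0 0; -1 -17.1 -8.7 0 0; -1 -20 -10.2 0 0")

```text
clock: 32.15
eef_pos: [0.5398, 0.0195, 0.1211]
tool_rot: [0.74, 0.672, -0.002, -0.001]
ft_force: [0.4, -0.2, 0.6]
grip_width: 0.0853
grasp_force: 0.0
```

Call:
send_rows(motion="-1 -4.2 -2.2 0 0; -1 -8.5 -4.4 0 0; -1 -12.8 -6.5 0 0; -1 -17.1 -8.7 0 0; -1 -20 -10.2 0.5 0")

```text
clock: 32.65
eef_pos: [0.4201, -0.1692, 0.117]
tool_rot: [0.741, 0.672, -0.001, -0.001]
ft_force: [-0.2, -0.4, 0.1]
grip_width: 0.0853
grasp_force: 0.0
```

Call:
send_rows(motion="-1 -4.2 -2.2 0 0; -1 -8.5 -4.4 0 0; -1 -11.3 -5.7 0 0; -1 -11.3 -5.7 0 0; -1 -11.3 -5.7 0 0")

```text
clock: 33.15
eef_pos: [0.3543, -0.2742, 0.1169]
tool_rot: [0.741, 0.672, 0.0, -0.001]
ft_force: [0.5, -0.2, 0.9]
grip_width: 0.0854
grasp_force: 0.0
```

```bash
python3 look.py lamp .357 -.274 w10
python3 - <<'E'
import cv2
im=cv2.imread("pics/w10.png"); cv2.imwrite("pics/w10c.png",cv2.resize(im[100:260,160:360],None,fx=4,fy=3.75,interpolation=cv2.INTER_CUBIC))
E
```

```text
expect [260.2746 184.9168] [(array([261., 187.,  38.,  43.]), 0.69)]
FIT [ 0.3572 -0.2791  0.3561] 0.125
t 33.25 p [ 0.3553 -0.2735  0.1173] th 1.477 w 0.0854
  x -0.3 y 0.1 z -0.0 tw 0.560 rows 3.9
  x -0.2 y 0.2 z -0.0 tw 0.560 rows 3.9
```

View pics/w10c.png

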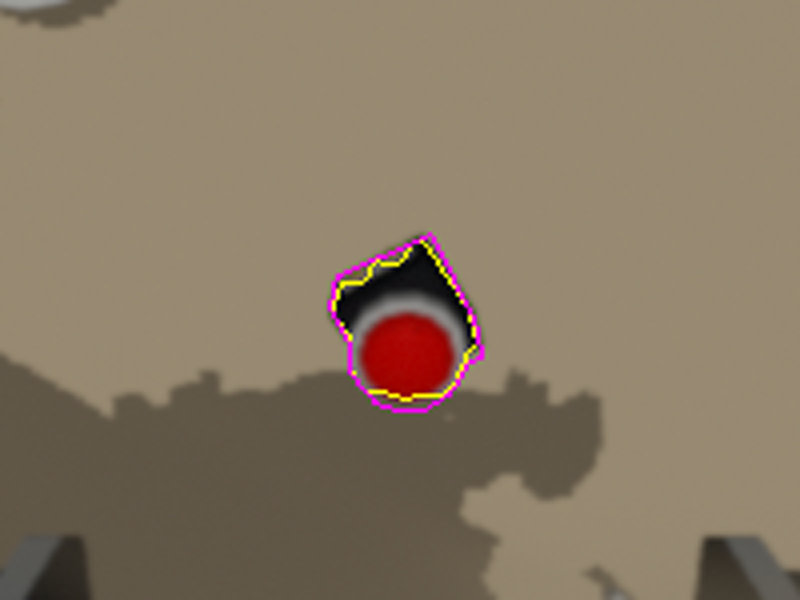

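Lamp_a is at about (261,187) with a good fit, needing a turn of +0.45. Descending.

Call:
send_rows(motion="-1 -0.4 0.2 3 -0.14; -1 -0.4 0.2 6 -0.28; -1 -0.4 0.2 8.5 -0.42; -1 -0.4 0.2 10.5 -0.45; -1 -0.4 0.2 11.8 -0.45")

```text
clock: 33.75
eef_pos: [0.3569, -0.2765, -0.0017]
tool_rot: [0.57, 0.822, 0.0, -0.002]
ft_force: [-0.2, 0.4, -0.2]
grip_width: 0.0856
grasp_force: 0.0
```

Call:
send_rows(motion="-1 0 0 0.7 0; -1 0 0 1.4 0; -1 0 0 1.4 0; 0 0 0 1.4 0; 1 0 0 1.4 0")

```text
clock: 34.25
eef_pos: [0.3577, -0.2792, -0.0131]
tool_rot: [0.571, 0.821, -0.0, 0.001]
ft_force: [0.7, -0.3, -0.3]
grip_width: 0.0589
grasp_force: 0.0
```

Call:
send_rows(motion="1 0 0 0 0; 1 0 0 0 0; 1 0 0 0 0; 1 0 0 0 0; 1 0 0 0 0")

```text
clock: 34.75
eef_pos: [0.3576, -0.2793, -0.0129]
tool_rot: [0.571, 0.821, -0.0, 0.001]
ft_force: [-0.9, 1.9, 5.2]
grip_width: 0.0287
grasp_force: 56.9
```

Call:
send_rows(motion="1 0 0 -1 0; 1 0 0 -4 0; 1 0 0 -8 0; 1 0 0 -12 0; 1 0 0 -13 0")

```text
clock: 35.25
eef_pos: [0.3596, -0.2809, 0.1213]
tool_rot: [0.571, 0.821, -0.0, 0.004]
ft_force: [0.4, -0.1, -0.6]
grip_width: 0.0289
grasp_force: 57.5
```

```bash
sed -i 's/lamp=([^)]*)/lamp=(.653,.2120,-.097)/' place.py; python3 place.py lamp -.045 -.004
```

```text
t 35.25 p [ 0.3596 -0.2809  0.1213] th 1.926 w 0.0289
  x 12.7 y 13.5 z -0.0 tw 0.151 rows 3.9
  x 14.6 y 11.5 z -0.0 tw 0.151 rows 3.9
  x 16.1 y 9.2 z -0.0 tw 0.151 rows 3.9
  x 0.0 y 0.0 z 12.5 tw 0.000 rows 2.6
```

Call:
send_rows(motion="1 3.2 3.4 0 0.04; 1 6.4 6.8 0 0.08; 1 9.6 10.2 0 0.12; 1 12.7 13.5 0 0.15; 1 12.7 13.5 0 0.15")

```text
clock: 35.75
eef_pos: [0.4412, -0.1084, 0.116]
tool_rot: [0.628, 0.778, 0.001, -0.0]
ft_force: [1.2, -0.9, -1.5]
grip_width: 0.0287
grasp_force: 57.4
```

Call:
send_rows(motion="1 3.6 2.9 0 0.04; 1 7.3 5.8 0 0.08; 1 11 8.6 0 0.12; 1 14.6 11.5 0 0.15; 1 14.6 11.5 0 0.15")

```text
clock: 36.25
eef_pos: [0.5245, 0.0574, 0.1157]
tool_rot: [0.685, 0.728, 0.001, -0.0]
ft_force: [-1.2, -0.4, -1.3]
grip_width: 0.029
grasp_force: 57.5
```

Call:
send_rows(motion="1 4 2.3 0 0.04; 1 8 4.6 0 0.08; 1 12 6.9 0 0.12; 1 16.1 9.2 0 0.15; 1 16.1 9.2 0 0.15")

```text
clock: 36.75
eef_pos: [0.6068, 0.2232, 0.1141]
tool_rot: [0.738, 0.674, 0.0, -0.001]
ft_force: [-0.3, -0.3, -0.8]
grip_width: 0.0285
grasp_force: 57.6
```

Call:
send_rows(motion="1 0 0 0 0; 1 0 0 0 0; 1 0 0 0 0")

```text
clock: 37.05
eef_pos: [0.605, 0.2174, 0.1164]
tool_rot: [0.741, 0.672, -0.0, 0.0]
ft_force: [0.7, 0.4, -0.2]
grip_width: 0.0286
grasp_force: 57.6
```

```bash
python3 place.py lamp -.045 -.004
```

```text
t 37.05 p [0.605  0.2174 0.1164] th 1.474 w 0.0286
  x -0.1 y 0.3 z -0.0 tw 0.000 rows 1.0
  x 0.0 y 0.0 z 12.0 tw -0.000 rows 2.5
```

Call:
send_rows(motion="1 -0.1 0.3 4 0; 1 -0.1 0.3 8 0; 1 -0.1 0.3 10.5 0; 1 -0.1 0.3 11.7 0; 1 -0.1 0.3 12.1 0")

```text
clock: 37.55
eef_pos: [0.6074, 0.2167, -0.0057]
tool_rot: [0.74, 0.672, -0.001, -0.0]
ft_force: [-1.0, -0.5, -1.2]
grip_width: 0.0287
grasp_force: 57.6
```

Call:
send_rows(motion="1 0 0 0 0; 1 0 0 0.1 0; 1 0 0 0.2 0; 1 0 0 0.2 0")

```text
clock: 37.95
eef_pos: [0.6091, 0.2183, -0.0057]
tool_rot: [0.74, 0.673, 0.001, 0.0]
ft_force: [0.2, 0.1, -1.4]
grip_width: 0.0287
grasp_force: 57.6
```

Call:
send_rows(motion="1 0 0 0.1 0; 1 0 0 0.1 0; 1 0 0 0.1 0")

```text
clock: 38.25
eef_pos: [0.6083, 0.2181, -0.0077]
tool_rot: [0.74, 0.673, 0.0, -0.0]
ft_force: [-0.3, 0.5, -0.7]
grip_width: 0.0283
grasp_force: 57.6
```

Call:
send_rows(motion="1 0 0 0.1 0; 1 0 0 0.1 0; 1 0 0 0.1 0")

```text
clock: 38.55
eef_pos: [0.6085, 0.2181, -0.0087]
tool_rot: [0.74, 0.673, 0.0, 0.0]
ft_force: [-0.1, 0.8, -0.1]
grip_width: 0.0287
grasp_force: 57.7
```

Call:
send_rows(motion="1 0 0 0.1 0; 1 0 0 0.1 0; 1 0 0 0.1 0")

```text
clock: 38.85
eef_pos: [0.6085, 0.2181, -0.0088]
tool_rot: [0.74, 0.673, 0.0, 0.0]
ft_force: [-1.7, -0.4, 4.8]
grip_width: 0.0286
grasp_force: 58.2
```

Call:
send_rows(motion="0.15 0 0 0 0; 0 0 0 0 0; 0 0 0 0 0; 0 0 0 0 0; 0 0 0 -1 0")

```text
clock: 39.35
eef_pos: [0.6068, 0.2174, -0.0013]
tool_rot: [0.74, 0.673, -0.002, -0.001]
ft_force: [0.2, 0.7, -0.5]
grip_width: 0.0426
grasp_force: 0.0
```

Call:
send_rows(motion="0 0 0 -3 0; 0 0 0 -7 0; 0 0 0 -11.5 0; 0 0 0 -15 0; 0 0 0 -18 0")

```text
clock: 39.85
eef_pos: [0.609, 0.2183, 0.184]
tool_rot: [0.74, 0.673, 0.002, 0.001]
ft_force: [0.6, 0.3, 0.4]
grip_width: 0.0422
grasp_force: 0.0
```

Call:
send_rows(motion="0 0 -5 0 0; 0 0 -10 0 0; 0 0 -15 0 0; 0 0 -20 0 0; 0 0 -24 0 0")

```text
clock: 40.35
eef_pos: [0.3668, 0.2406, 0.181]
tool_rot: [0.74, 0.673, 0.0, -0.0]
ft_force: [0.8, 0.3, 0.4]
grip_width: 0.0429
grasp_force: 0.0
```

Call:
send_rows(motion="0 3 -1 0 0; 0 7 -2 0 0; 0 11 -3 0 0; 0 11 -3 0 0; 0 11 -3 0 0")

```text
clock: 40.85
eef_pos: [0.3496, 0.3537, 0.1806]
tool_rot: [0.739, 0.674, 0.0, 0.0]
ft_force: [-0.4, -0.0, -0.5]
grip_width: 0.0425
grasp_force: 0.0
```

Run:
```python
from h import *
t=vision.camera("top")[70:190,130:400]; s=vision.camera("scene")
o=bot.get_obs(); print(o["clock"],o["eef_pos"],o["ft_force"])
t=cv2.resize(t,(520,231),interpolation=cv2.INTER_CUBIC); s=cv2.resize(s[170:350,100:460],(720,360),interpolation=cv2.INTER_CUBIC)
t=cv2.copyMakeBorder(t,0,0,0,200,cv2.BORDER_CONSTANT); cv2.imwrite("pics/end.png",np.vstack([t,s])[...,::-1])
```

```text
40.95 [0.35   0.3524 0.1805] [ 0.1678 -0.553  -0.3078]
```

View pics/end.png

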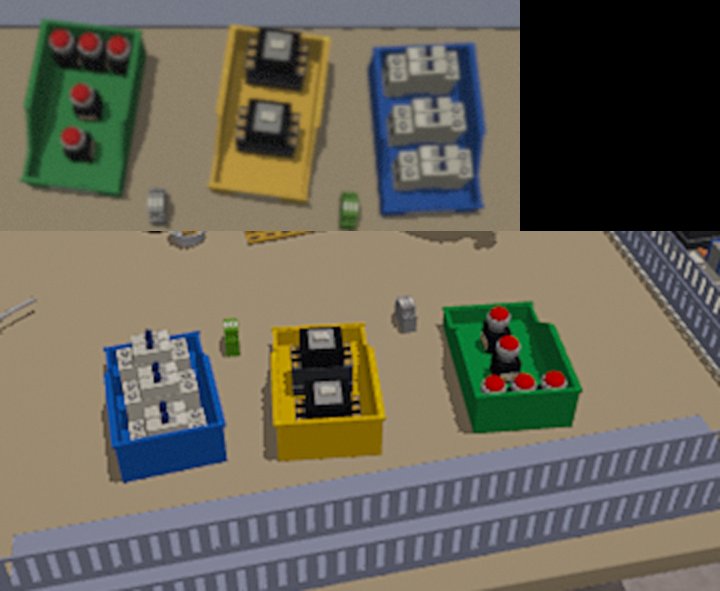

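The final pictures show all five parts upright in the right bins. The breakers and the contactor lie parallel to their stock, and the arm is clear of everything.

```bash
python3 -c "
from workcell import workorder
print(workorder.job_done())"
```

```text
the job is handed in; nothing more can be done
None
```

I sorted all five parts into their bins, upright, with the breakers and contactor parallel to their stock, and handed the job in at about 41 s; the first grip closed on air (fingertips sit about 40 mm short of the reported TCP), and I corrected for that.

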